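# Pack the control jar behind the reagent bottles into the transport case

### The job

The specimen jar with the orange lid has to go into the blue transport case: first set both reagent bottles that stand in front of it aside on the light-blue pad, then stand the jar upright in the compartment under the case's cantilever top tray (swing the tray up and back by its handle, and lower it fully again over the jar). Finally put each bottle back, upright and centred on the place of its own colour where it stood; keep the bottles from tipping over, and leave the white-lidded jar where it is.

Things in the scene. Friction and masses are not known exactly. Their poses are not given: they have to be found in the camera images.
- bottle_blue_mid (a point): centre (half-way up) of the loose white reagent bottle with the blue cap and blue band: 140 mm tall, about 0.2 kg, body 50 mm in diameter to 85 mm, then a tapering shoulder; straight cap 34 mm in diameter from 114 to 140 mm above the foot (cap middle 57 mm above this point), best gripped from above there. z is up. Starts on the blue place; the bottles are 64 mm apart.
- bottle_green_mid (a point): centre (half-way up) of the loose white reagent bottle with the green cap and green band: 140 mm tall, about 0.2 kg, body 50 mm in diameter to 85 mm, then a tapering shoulder; straight cap 34 mm in diameter from 114 to 140 mm above the foot (cap middle 57 mm above this point), best gripped from above there. z is up. Starts on the green place; the bottles are 64 mm apart.
- spot_blue: the blue place: fixed blue tile, 60 mm wide (y), 110 mm long (x), 2 mm thick, in a low grey station tray (rim 8 mm). Origin on its underside, 4 mm above the bench (tile top 6 mm), where the middle of the bottle's foot belongs; the tile reaches 78 mm to -x and 32 mm to +x of it, so a blue tongue shows on the robot's side. Left or right place varies.
- spot_green: the green place: fixed green tile, 60 mm wide (y), 110 mm long (x), 2 mm thick, in a low grey station tray (rim 8 mm). Origin on its underside, 4 mm above the bench (tile top 6 mm), where the middle of the bottle's foot belongs; the tile reaches 78 mm to -x and 32 mm to +x of it, so a green tongue shows on the robot's side. Left or right place varies.
- jar_orange_mid (a point): centre (half-way up) of the loose specimen jar with the orange lid: grey cylinder 40 mm in diameter, 48 mm tall in all, lid 42 mm in diameter and 15 mm high, about 0.06 kg. Starts upright in the station tray, foot 4 mm above the bench; two jars side by side along the tiles' y, 62 mm apart, 56 mm to +x of the row of bottles, which leave a gripper no room. This is the one to pack.
- jar_white_mid (a point): centre (half-way up) of the loose specimen jar with the white lid: grey cylinder 40 mm in diameter, 48 mm tall in all, lid 42 mm in diameter and 15 mm high, about 0.06 kg. Starts upright in the station tray, foot 4 mm above the bench; two jars side by side along the tiles' y, 62 mm apart, 56 mm to +x of the row of bottles, which leave a gripper no room. It stays where it is.
- pad: light-blue absorbent pad, fixed flat on the bench: 170 mm (its x) by 120 mm (its y), 2 mm thick, origin at the middle of its underside. The side area for both bottles, with room for one at x = +40 mm and one at x = -40 mm.
- case: blue open-topped transport case, fixed, outside 150 mm (x) by 180 mm (y), walls 62 mm high, 5 mm thick, origin at the middle of its underside. One compartment inside, 140 by 170 mm, floor 5 mm above the origin, covered by the white tray while that is down. Link arms outside its y walls (95 mm from the middle) carry the tray. Case and bottle station swap sides between starts.
- tray_handle (a point): centre of the tray's black handle bar, 70 mm along the case's y, 12 by 12 mm thick, on two posts; the white tray's (130 x 170 mm) floor is 53 mm and underside 57 mm below. Tray down: over the case's middle, 121 mm above the bench. It moves in the case's x-z plane, staying level: with joint t, x from the case = 90.6 - 100 cos(0.436 + t) mm, height = 78.7 + 100 sin(0.436 + t) mm.
- tray (a joint): swing of the tray's arms, rad: 0 = tray down over the compartment, 1.13 = highest (58 mm up, 91 mm back), 2.27 = fully open, tray 181 mm to the case's +x and back at its first height, compartment free. Its weight rests it on a stop at either end; from between it falls slowly, damped. Moving it takes under 8 N at the handle.
Things that resemble listed ones, but are neither listed nor needed, are in the scene too. Leave any green look-alike of the part that bears jar_orange_mid alone.

How it is judged:
By the outcome, as a careful person would: the job done as asked, in the order asked, and still so for the second after the job is handed in, with the robot touching nothing.
It also fails if it takes over 144 s, if anything falls off the work surface, if the arm or the gripper's body presses on something with over 40 N, if the wrist force passes 120 N, or if a joint passes its speed limit or range.

### The arm

A 6-joint arm with a two-finger parallel gripper is mounted at the origin on the work surface. World frame = base frame: x ahead of the robot, y to its left, z up, the work surface at z = 0. Lengths are in m, angles in rad, forces in N, time in s.
With the tool pointing down it reaches from about 0.4 to 0.825 m from the base axis. Payload 7 kg.
Tool frame: the origin (TCP) lies midway between the tips of the shut fingers; the grasp point (between the pads) lies 19 mm behind it; z points along the fingers, y is the line along which they close (so a half turn about z gives the same grasp; the last joint's range is limited). The gripper opens to 88 mm and grips with 3 to 60 N. Pads are 19 mm wide; open, the fingers measure 130 mm over their backs; the gripper's body (78 mm by 193 mm) begins 47 mm behind the grasp point.
Start: joints at [-0.976, 0.359, 0.012, 0, -1.224, -0.288], TCP at [0.204, -0.643, 0.227] pointing down, gripper open.
Joint ranges: [-3.07, 3.07], [-1.43, 2.12], [-1.02, 1.25], [-3.03, 1.67], [-3.05, -0], [-3.03, 3.03]. Speed limits (rad/s): [2.39, 2.39, 3.01, 3.14, 3.14, 3.14].

### API

Orientations are given as [roll, pitch, yaw] about the fixed x, y, z axes, in that order (R = Rz(yaw) Ry(pitch) Rx(roll)).
In Python, from station import telemetry, eyes, ticket, recognise, trace gives the robot as it stands. The module is installed in compiled form; this text tells all that it offers.
- The arm moves only by the tool servo_tool, never from a script. Its argument "series" is a list that holds one entry, the list of rows, each a list of 4 numbers: the shift along the tool's x, y, z in mm, then the turn about the tool's z in rad. In form: [[[x, y, z, roll], ...]]. A call has exactly 10 rows; each row shifts and turns the commanded pose from where the row before left it, along the tool's axes as they then stand; what a row does not reach is not made up. A row lasts 1/12 s, in which the tool goes at most 41.7 mm and 7.16 degrees, less where a joint would pass 70% of its speed; a pose out of reach is approached as far as the arm can. A call is refused whole if a number of a shift passes 41.7 or a number of a turn 0.125, either way. A call with a gripper value outside its range is refused whole. "claw" is the gripper's target within -1 to 1 (shut at 1, half-way at 0, fully open at -1), set as the call begins (left out, the last holds). The fingers move at their own pace and stop on an object; "grip_force" is the grip in N (left out, the last holds). Time passes only in rows, so rows that do not move let the fingers close, or fill a call up. It gives the time, the measured TCP pose, the force, the opening and the grip force at its end, in the units of the state.
- telemetry.get_state(): the state, without advancing time (a new reading comes with each control period).
- eyes.grab_frame(name): name is "scene" or "top"; returns the picture (480x640x3 uint8, red, green, blue); there is no depth.
- eyes.calibration(name): a dict with "mtx" (3x3 intrinsics, pixels), "rvec" (rotation vector, rad) and "tvec" (3), from world to camera coordinates, as OpenCV has them. Camera axes: x right, y down, z forward; pixel columns grow to the right and rows downward; lengths in m; the calibration is good to about 2 mm. A picture is of the moment at which its call begins. calibration takes no time and is no camera call.
- ticket.job_done(): hands the job in; it is judged then, once.
Trained networks look in the newest picture that a camera, given by its name, has taken for a name from the list of things; names that differ only in an ending like _2 or _b are one class to them, and where a whole thing is asked for, a point or a joint stands for the part that bears it (a point fixed in the world has none). Each returns a list of dicts, best first, with "conf" (0 to 1); they miss things now and then, are a little off and sometimes report something else, mostly with a low value. They report only what shows in the picture. A call takes as long as a camera call. They do not tell look-alikes from the thing itself.
- recognise(camera, name): "position" ([x, y, z] in m, in world coordinates, good to about 4 mm: the middle of the surface that is visible of it).
- trace(camera, name): "mask" (480x640 bool, what is visible of it).
The state is a dict: "t": time; "q": joint angles; "qd": joint speeds; "joint_efforts": joint torques, N m; "eef_pos": TCP position; "ee_rot": TCP orientation; "force": force on the tool from outside, world axes, zero at the start; "moment": the same for the moment, N m; "width": finger opening in m; "gripper_force": force on a finger pad.
Only numpy, scipy, OpenCV 4.12 (cv2) and the standard library are available. Lean on these libraries where they do the work, as an engineer would, in place of code of your own. Each camera call takes 0.05 s, during which the arm holds its last target. There are 200 camera calls.

## Working session

There is one attempt and no reset: what is moved stays moved. The work goes in short steps, Python scripts to look and compute and a tool call to move; the robot and the scene stay as the last step left them, time stands still between calls to the robot, and variables do not carry over. Pictures are saved under pics/ and viewed, at most 14 in all, crops included, and the job is handed in when it is done.

Besides the shell and the picture viewer there is one more tool, called after "Request:" as name([rows], argument=value, ...), one row to a line, values as JSON. servo_tool: Moves the arm, as the interface text tells. Its arguments: {"type":"object","properties":{"series":{"type":"array"},"claw":{"type":"number"},"grip_force":{"type":"number"}},"required":["series"]}

```bash
mkdir -p pics; cat > h.py <<'E'
from station import telemetry, eyes, ticket, recognise, trace
import numpy as np, cv2
def save(n,f):
    im=eyes.grab_frame(n); cv2.imwrite('pics/'+f,im[:,:,::-1]); return im
def proj(n,P):
    c=eyes.calibration(n); return cv2.projectPoints(np.array(P,float).reshape(-1,1,3),np.array(c['rvec']),np.array(c['tvec']),np.array(c['mtx']),None)[0].reshape(-1,2)
def unproj(n,uv,z):
    c=eyes.calibration(n); R=cv2.Rodrigues(np.array(c['rvec'],float))[0]; t=np.array(c['tvec'],float).ravel()
    C=-R.T@t; d=R.T@np.linalg.inv(np.array(c['mtx']))@np.array([uv[0],uv[1],1.]); return C+d*(z-C[2])/d[2]
E
python3 - <<'E'
from h import *
for n in('scene','top'):
    save(n,n+'0.png')
    c=eyes.calibration(n);R=cv2.Rodrigues(np.array(c['rvec'],float))[0];print(n,-R.T@np.array(c['tvec']).ravel())
    for k in 'bottle_blue_mid bottle_green_mid spot_blue spot_green jar_orange_mid jar_white_mid pad case tray_handle'.split():
        print(k,[(np.round(d['position'],3).tolist(),round(d['conf'],2)) for d in recognise(n,k)])
s=telemetry.get_state();print(s['t'],s['eef_pos'],s['ee_rot'],s['width'],s['force'])
E
```

```text
scene [1.29010932 0.28832318 0.77981356]
bottle_blue_mid [([0.455, 0.178, 0.096], 0.64)]
bottle_green_mid [([0.456, 0.237, 0.089], 0.67)]
spot_blue [([0.426, 0.194, 0.003], 0.66)]
spot_green [([0.436, 0.258, 0.005], 0.62)]
jar_orange_mid [([0.63, 0.199, 0.042], 0.8), ([0.505, 0.354, 0.044], 0.76), ([0.507, 0.172, 0.045], 0.7), ([0.657, 0.131, 0.044], 0.67), ([0.467, 0.062, 0.038], 0.64)]
jar_white_mid [([0.513, 0.234, 0.047], 0.59), ([0.456, 0.178, 0.094], 0.31)]
pad [([0.619, 0.008, 0.003], 0.87)]
case [([0.467, -0.216, 0.07], 0.6)]
tray_handle [([0.442, -0.237, 0.077], 0.66)]
top [0.36856616 0.043041   0.91468246]
bottle_blue_mid [([0.433, 0.159, 0.108], 0.73)]
bottle_green_mid [([0.437, 0.227, 0.104], 0.87)]
spot_blue []
spot_green [([0.395, 0.229, 0.005], 0.66)]
jar_orange_mid [([0.493, 0.345, 0.045], 0.82), ([0.638, 0.127, 0.045], 0.77), ([0.493, 0.164, 0.055], 0.72), ([0.61, 0.198, 0.045], 0.71), ([0.456, 0.061, 0.046], 0.68), ([0.603, 0.005, -0.001], 0.25)]
jar_white_mid [([0.499, 0.228, 0.052], 0.83), ([0.394, 0.228, 0.004], 0.25)]
pad [([0.602, 0.009, 0.001], 0.91)]
case [([0.432, -0.227, 0.071], 0.97)]
tray_handle [([0.435, -0.235, 0.073], 0.6)]
1.0 [ 0.20381928 -0.6434504   0.22656802] [ 3.14155719e+00 -2.31999825e-05 -2.83477112e+00] 0.0876380127645923 [ 0.8145355  -0.14508494 -0.1996123 ]
```

View pics/scene0.png

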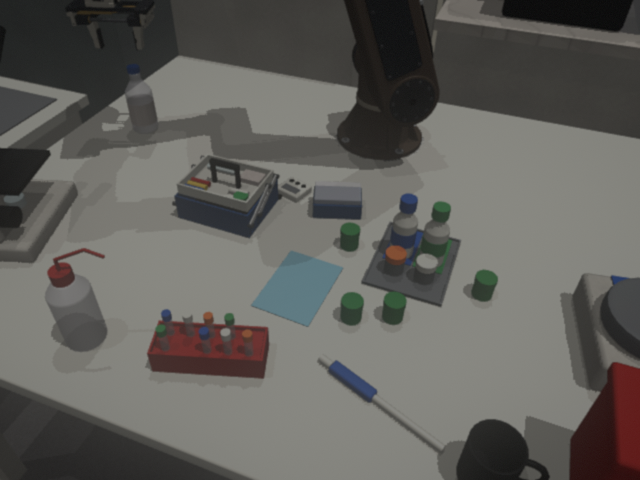

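View pics/top0.png

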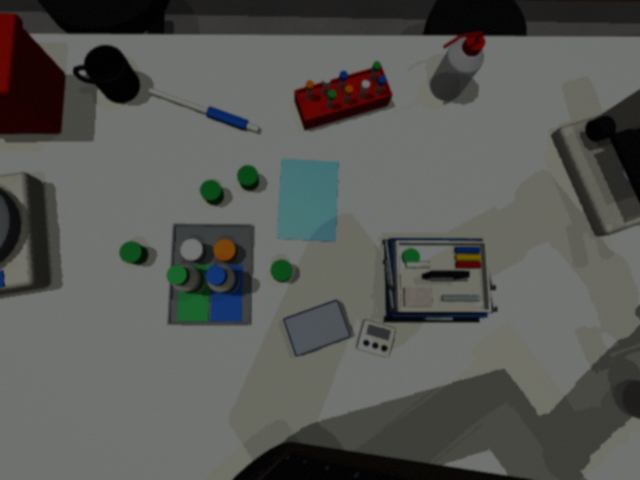

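The pictures show the station at top-view (210,275), with the blue bottle at (218,277), green at (180,275), orange jar at (225,250) and white jar at (190,250). The pad is at (308,200), the case at (438,280), and four green look-alike jars stand around. The two cameras disagree by about 15 mm in x, so I'll measure flat features in both.

```bash
python3 - <<'E'
from h import *
def rect(n,m,z):
    cs=max(cv2.findContours(m.astype(np.uint8),0,2)[0],key=cv2.contourArea)[:,0]
    W=np.array([unproj(n,p,z)[:2] for p in cs])*1000
    r=cv2.minAreaRect(W.astype(np.float32)); return np.round(r[0],1),np.round(r[1],1),round(r[2],1)
for n in('scene','top'):
    im=eyes.grab_frame(n); hsv=cv2.cvtColor(im,cv2.COLOR_RGB2HSV)
    d=trace(n,'pad'); print(n,'pad',rect(n,d[0]['mask'],.002))
    for k,z in(('spot_blue',.006),('spot_green',.006),('bottle_blue_mid',.07),('bottle_green_mid',.07),('jar_orange_mid',.03),('jar_white_mid',.03),('case',.062),('tray_handle',.121)):
        for d in trace(n,k):
            if d['conf']<.5: continue
            m=d['mask'];ys,xs=np.nonzero(m); print(k,round(d['conf'],2),'px',xs.min(),xs.max(),ys.min(),ys.max(),m.sum(),rect(n,m,z))
    for nm,lo,hi in(('orange',(5,120,100),(18,255,255)),('blue',(105,120,50),(125,255,255)),('green',(50,120,40),(75,255,255))):
        nn,_,st,ce=cv2.connectedComponentsWithStats(cv2.inRange(hsv,lo,hi))
        print(nm,[(st[i].tolist(),np.round(ce[i],1).tolist()) for i in range(1,nn) if st[i][4]>60])
    if n=='scene': print('tcp px',proj(n,telemetry.get_state()['eef_pos']))
c=cv2.imread('pics/top0.png'); cv2.imwrite('pics/c1.png',cv2.resize(c[215:335,150:350],None,fx=4,fy=4,interpolation=2))
c=cv2.imread('pics/top0.png'); cv2.imwrite('pics/c2.png',cv2.resize(c[215:335,360:510],None,fx=4,fy=4,interpolation=2))
E
```

```text
scene pad (array([609.9,   8.2]), array([122.9, 174.4]), 86.6)
spot_blue 0.57 px 383 421 232 264 154 (array([422.4, 195.6]), array([ 12.8, 109.7]), 88.6)
spot_green 0.54 px 437 446 253 272 41 (array([464.3, 258.7]), array([ 8.8, 23.2]), 88.4)
bottle_blue_mid 0.59 px 390 417 193 258 1231 (array([427.8, 168.6]), array([207.8,  51.4]), 10.7)
bottle_green_mid 0.62 px 420 450 202 264 1179 (array([425.1, 234.1]), array([196.1,  49. ]), 5.0)
jar_orange_mid 0.91 px 340 358 223 251 487 (array([466.1,  63.9]), array([89.3, 38.3]), 17.3)
jar_orange_mid 0.88 px 384 406 246 275 562 (array([499.8, 171.1]), array([86.8, 41.5]), 8.5)
jar_orange_mid 0.82 px 382 406 292 324 655 (array([621.9, 199.6]), array([81. , 41.4]), 5.3)
jar_orange_mid 0.81 px 340 363 292 325 679 (array([651.5, 129.4]), array([80., 42.]), 16.9)
jar_orange_mid 0.59 px 471 497 270 301 633 (array([503.5, 347.6]), array([40.6, 88.7]), 87.4)
jar_white_mid 0.97 px 413 437 254 284 605 (array([501. , 232.5]), array([90.1, 41.5]), 0.5)
case 0.94 px 173 280 155 236 6179 (array([ 459.8, -226.9]), array([241.1, 233.7]), 87.6)
tray_handle 0.
[... 1541 characters left out ...]
93 px 393 490 241 311 6667 (array([ 435.9, -222.7]), array([169. , 123.4]), 89.2)
orange [([214, 240, 20, 20, 314], [223.8, 249.2])]
blue [([206, 107, 42, 22, 390], [226.4, 117.5]), ([456, 247, 24, 6, 135], [467.7, 249.6]), ([205, 265, 21, 21, 324], [215.3, 275.0]), ([210, 264, 33, 58, 1064], [227.5, 302.3]), ([441, 313, 46, 4, 88], [465.4, 315.5])]
green [([238, 166, 20, 20, 311], [247.2, 175.3]), ([201, 181, 21, 20, 319], [210.4, 190.1]), ([120, 242, 22, 21, 356], [130.5, 251.9]), ([403, 249, 16, 13, 179], [410.6, 255.6]), ([271, 260, 21, 21, 342], [281.2, 270.2]), ([167, 265, 20, 20, 316], [176.9, 274.5]), ([194, 264, 16, 7, 73], [201.4, 266.6]), ([177, 292, 33, 30, 884], [192.8, 306.4])]
```

View pics/c1.png

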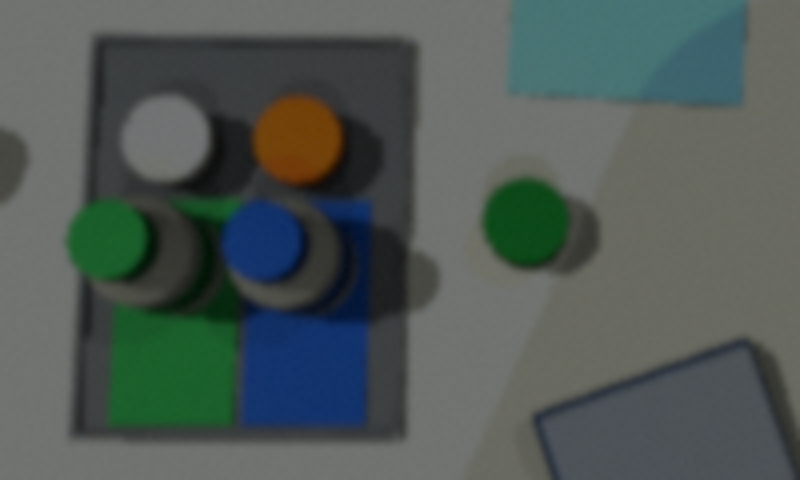

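View pics/c2.png

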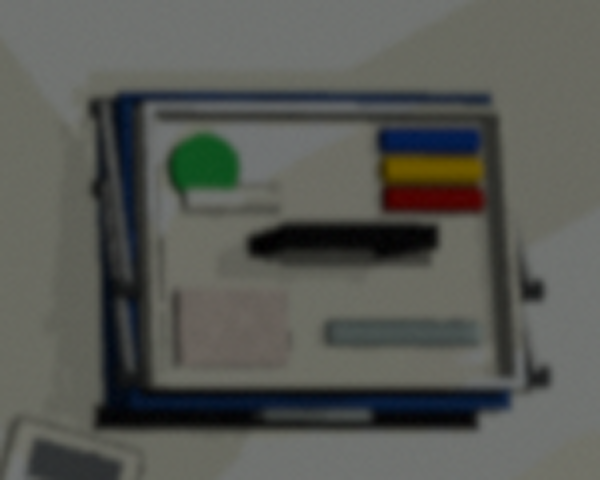

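```bash
python3 - <<'E'
from h import *
def P(n,l,z,o=(0,0),s=1): return [np.round(unproj(n,(o[0]+p[0]/s,o[1]+p[1]/s),z)[:2]*1000,1).tolist() for p in l]
a=(150-.375,215-.375)
print('blue tile FL FR NR NL',P('top',[(240,200),(371,200),(368,427),(241,427)],.006,a,4))
print('green tile NL NR',P('top',[(108,427),(235,427)],.006,a,4))
print('station',P('top',[(97,38),(413,42),(405,437),(72,437)],.008,a,4))
print('caps top b g',P('top',[(264,240),(109,240)],.146,a,4))
print('lids o w',P('top',[(299,140),(167,139)],.052,a,4))
b=(360-.375,215-.375)
print('handle',P('top',[(250,242),(437,238)],.127,b,4), P('top',[(343,240)],.127,b,4))
print('case rim front edge',P('top',[(118,96),(490,97)],.062,b,4),'near outer',P('top',[(100,425),(476,425)],.02,b,4))
print('tray rim corners?',P('top',[(140,100),(497,115),(525,385),(145,388)],.085,b,4))
s='scene'
print('scene cap blue top ~',P(s,[(409,198.8)],.14),'lid o',P(s,[(395.8,252.5)],.052))
c=cv2.imread('pics/scene0.png'); cv2.imwrite('pics/c3.png',cv2.resize(c[140:245,160:310],None,fx=5,fy=5,interpolation=2))
E
```

```text
blue tile FL FR NR NL [[474.8, 202.7], [473.9, 138.0], [362.9, 138.8], [364.1, 200.1]]
green tile NL NR [[365.4, 264.0], [364.2, 203.0]]
station [[557.3, 275.1], [553.4, 117.3], [357.8, 120.7], [361.0, 280.6]]
caps top b g [[441.5, 167.8], [442.5, 232.0]]
lids o w [[497.6, 167.4], [499.0, 229.5]]
handle [[436.7, -186.7], [437.2, -269.5]] [[437.0, -227.8]]
case rim front edge [[513.1, -146.5], [510.2, -326.9]] near outer [[358.5, -138.7], [354.9, -323.7]]
tray rim corners? [[507.1, -151.6], [497.8, -319.4], [373.3, -321.3], [375.2, -146.8]]
scene cap blue top ~ [[437.8, 171.3]] lid o [[501.1, 171.4]]
```

View pics/c3.png

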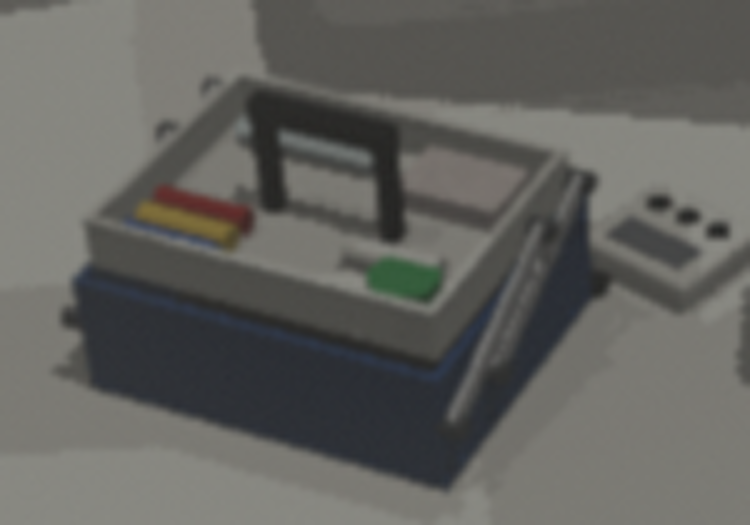

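The handle bar lies along the case's y, the tray is down, and case and station are both nearly axis-aligned (yaw about -0.015). I'll turn the tool so it closes along world x, then go above the blue bottle at about (441,169).

Request:
servo_tool([
  [[0,0,0,-0.125],[0,0,0,-0.125],[0,0,0,-0.125],[0,0,0,-0.125],[0,0,0,-0.125],[0,0,0,-0.125],[0,0,0,-0.125],[0,0,0,-0.125],[0,0,0,-0.125],[0,0,0,-0.125]],
], claw=-1, grip_force=20)

```text
t: 2.83
eef_pos: [0.2038, -0.6435, 0.2266]
ee_rot: [3.142, 0.0, -1.579]
force: [-0.3, -0.1, -0.3]
width: 0.0876
gripper_force: 0.0
```

Request:
servo_tool([
  [[-30,-23,0,0],[-30,-23,0,0],[-30,-23,0,0],[-30,-23,0,0],[-30,-23,0,0],[-30,-23,0,0],[-30,-23,0,0],[-30,-23,0,0],[-30,-23,0,0],[-30,-23,0,0]],
])

```text
t: 3.67
eef_pos: [0.4389, -0.3451, 0.2269]
ee_rot: [-3.141, -0.0, -1.585]
force: [0.6, -0.8, -0.3]
width: 0.088
gripper_force: 0.0
```

Request:
servo_tool([
  [[-40,0,0,0],[-40,0,0,0],[-40,0,0,0],[-40,0,0,0],[-40,0,0,0],[-40,0,0,0],[-40,0,0,0],[-40,0,0,0],[-40,0,0,0],[0,0,0,0]],
])

```text
t: 4.5
eef_pos: [0.4436, 0.0186, 0.2272]
ee_rot: [-3.14, 0.001, -1.579]
force: [-0.4, -0.3, -0.4]
width: 0.0878
gripper_force: 0.0
```

```bash
cat >> h.py <<'E'
def to(x,y,z):
    s=telemetry.get_state(); R=cv2.Rodrigues(np.zeros(3))[0]
    from scipy.spatial.transform import Rotation as Ro
    R=Ro.from_euler('xyz',s['ee_rot']).as_matrix(); p=np.array(s['eef_pos'])*1000
    print('t',round(s['t'],1),'tcp',np.round(p,1),'rpy',np.round(s['ee_rot'],3),'F',np.round(s['force'],1),'w',round(s['width']*1000,1),'gf',round(s['gripper_force'],1))
    print('tool delta',np.round(R.T@(np.array([x,y,z])-p),1))
E
python3 - <<'E'
from h import *
to(441,169,227)
E
```

```text
t 4.5 tcp [443.6  18.6 227.2] rpy [-3.140e+00  1.000e-03 -1.579e+00] F [-0.4 -0.3 -0.4] w 87.8 gf 0.0
tool delta [-150.3    3.9    0.4]
```

Request:
servo_tool([
  [[-30,0.8,0,0],[-30,0.8,0,0],[-30,0.8,0,0],[-30,0.8,0,0],[-30,0.7,0,0],[0,0,20,0],[0,0,20,0],[0,0,0,0],[0,0,0,0],[0,0,0,0]],
])

```text
t: 5.33
eef_pos: [0.4418, 0.1633, 0.1876]
ee_rot: [-3.141, 0.0, -1.585]
force: [-0.3, 0.5, 0.7]
width: 0.0875
gripper_force: 0.0
```

```bash
python3 - <<'E'
from h import *
save('scene','s1.png')
c=cv2.imread('pics/s1.png'); cv2.imwrite('pics/c4.png',cv2.resize(c[120:300,340:520],None,fx=3,fy=3,interpolation=2))
to(441,169,114)
E
```

```text
t 5.4 tcp [442.  163.4 187.9] rpy [-3.140e+00  1.000e-03 -1.585e+00] F [-0.3  0.5  0. ] w 87.5 gf 0.0
tool delta [-5.6  1.2 73.9]
```

View pics/c4.png

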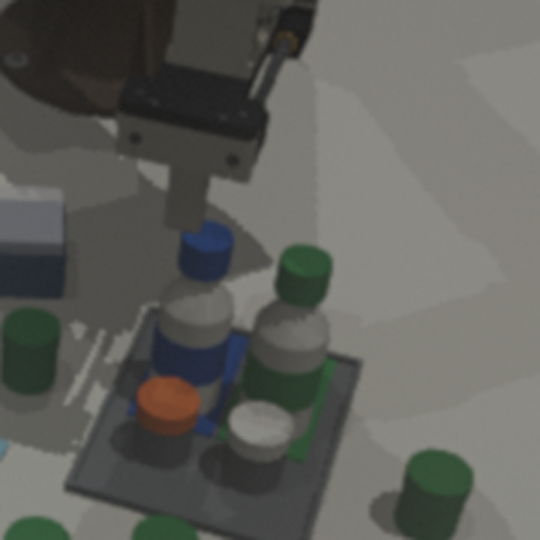

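The gripper is above the blue cap (crop 207,250), a few mm to its left as the numbers say. I'll correct that, descend and grip.

Request:
servo_tool([
  [[-3,0.6,0,0],[-3,0.6,8,0],[0,0,10,0],[0,0,10,0],[0,0,12,0],[0,0,12,0],[0,0,12,0],[0,0,10,0],[0,0,0,0],[0,0,0,0]],
])

```text
t: 6.22
eef_pos: [0.4396, 0.1688, 0.1116]
ee_rot: [3.14, -0.002, -1.585]
force: [-0.1, -0.4, -0.2]
width: 0.0874
gripper_force: 0.0
```

Request:
servo_tool([
  [[0,0,0,0],[0,0,0,0],[0,0,0,0],[0,0,0,0],[0,0,0,0],[0,0,0,0],[0,0,0,0],[0,0,0,0],[0,0,0,0],[0,0,0,0]],
], claw=1, grip_force=20)

```text
t: 7.05
eef_pos: [0.4401, 0.1693, 0.1126]
ee_rot: [-3.142, 0.0, -1.585]
force: [0.1, -0.7, 0.9]
width: 0.0335
gripper_force: 20.0
```

Request:
servo_tool([
  [[0,0,-5,0],[0,0,-8,0],[0,0,-12,0],[0,0,-12,0],[0,0,-12,0],[0,0,-12,0],[0,0,-12,0],[0,0,-8,0],[0,0,-4,0],[0,0,0,0]],
])

```text
t: 7.88
eef_pos: [0.4405, 0.1696, 0.1986]
ee_rot: [-3.14, 0.001, -1.585]
force: [-0.0, 0.0, -2.3]
width: 0.0334
gripper_force: 20.0
```

```bash
python3 - <<'E'
from h import *
to(649,4,200)
E
```

```text
t 7.9 tcp [440.5 169.6 198.6] rpy [-3.140e+00  1.000e-03 -1.585e+00] F [-0.   0.  -2.3] w 33.4 gf 20.0
tool delta [ 162.7 -210.8   -1.3]
```

Request:
servo_tool([
  [[6,-8,0,0],[12,-16,0,0],[18,-23,0,0],[22,-28,0,0],[24,-31,0,0],[24,-31,0,0],[22,-28,0,0],[18,-23,0,0],[11,-15,0,0],[6,-8,0,0]],
])

```text
t: 8.72
eef_pos: [0.6501, 0.0008, 0.1953]
ee_rot: [3.139, -0.001, -1.587]
force: [-0.2, 0.6, -2.1]
width: 0.0336
gripper_force: 20.0
```

Request:
servo_tool([
  [[0,0,0,0],[0,0,5,0],[0,0,10,0],[0,0,15,0],[0,0,15,0],[0,0,13,0],[0,0,10,0],[0,0,7,0],[0,0,5,0],[0,0,0,0]],
])

```text
t: 9.55
eef_pos: [0.6481, 0.0037, 0.1166]
ee_rot: [3.14, -0.0, -1.584]
force: [0.1, 0.8, -1.5]
width: 0.0335
gripper_force: 20.0
```

```bash
python3 - <<'E'
from h import *
to(649,4,109)
save('scene','s2.png')
c=cv2.imread('pics/s2.png'); cv2.imwrite('pics/c5.png',cv2.resize(c[150:330,220:400],None,fx=3,fy=3,interpolation=2))
E
```

```text
t 9.6 tcp [648.1   3.7 116.6] rpy [ 3.14  -0.    -1.584] F [ 0.1  0.8 -1.5] w 33.5 gf 20.0
tool delta [-0.3 -0.9  7.6]
```

View pics/c5.png

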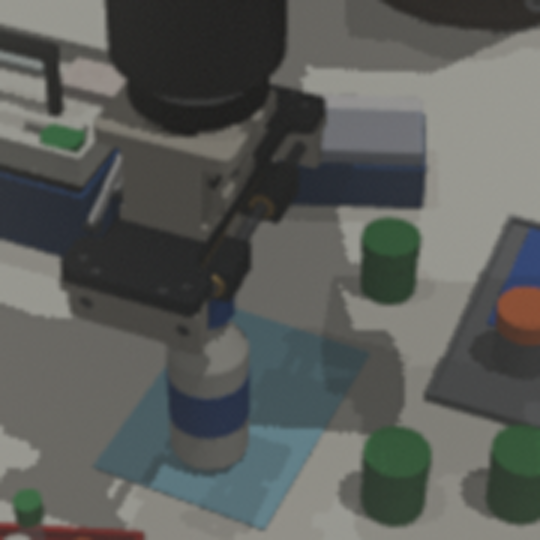

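The blue bottle hangs upright over the far half of the pad. I'll lower it, release and rise.

Request:
servo_tool([
  [[0,0,2,0],[0,0,2,0],[0,0,2,0],[0,0,1.5,0],[0,0,0.5,0],[0,0,0,0],[0,0,0,0],[0,0,0,0],[0,0,0,0],[0,0,0,0]],
])

```text
t: 10.43
eef_pos: [0.6489, 0.0034, 0.1096]
ee_rot: [-3.141, 0.0, -1.585]
force: [-0.2, 0.4, -1.4]
width: 0.0336
gripper_force: 20.0
```

Request:
servo_tool([
  [[0,0,0,0],[0,0,0,0],[0,0,0,0],[0,0,0,0],[0,0,0,0],[0,0,0,0],[0,0,0,0],[0,0,0,0],[0,0,0,0],[0,0,0,0]],
], claw=-1)

```text
t: 11.27
eef_pos: [0.6488, 0.0034, 0.1096]
ee_rot: [3.142, 0.0, -1.585]
force: [-1.2, 1.2, 0.9]
width: 0.0867
gripper_force: 0.0
```

Request:
servo_tool([
  [[0,0,-5,0],[0,0,-10,0],[0,0,-15,0],[0,0,-15,0],[0,0,-15,0],[0,0,-15,0],[0,0,-10,0],[0,0,-5,0],[0,0,0,0],[0,0,0,0]],
])

```text
t: 12.1
eef_pos: [0.6486, 0.0034, 0.1994]
ee_rot: [3.142, 0.0, -1.585]
force: [-0.2, 0.6, -0.5]
width: 0.088
gripper_force: 0.0
```

```bash
python3 - <<'E'
from h import *
to(442,233,200)
E
```

```text
t 12.1 tcp [648.6   3.4 199.4] rpy [ 3.142  0.    -1.585] F [-0.2  0.6 -0.5] w 88.0 gf 0.0
tool delta [-226.6  209.9   -0.5]
```

Request:
servo_tool([
  [[-10,9,0,0],[-18,17,0,0],[-25,23,0,0],[-28,26,0,0],[-30,28,0,0],[-30,28,0,0],[-28,26,0,0],[-25,23,0,0],[-20,18,0,0],[-13,12,0,0]],
])

```text
t: 12.93
eef_pos: [0.4395, 0.2346, 0.1989]
ee_rot: [3.141, -0.0, -1.583]
force: [-0.7, -0.1, 0.2]
width: 0.0879
gripper_force: 0.0
```

Request:
servo_tool([
  [[0,0,0,0],[0,0,5,0],[0,0,10,0],[0,0,15,0],[0,0,0,0],[0,0,0,0],[0,0,0,0],[0,0,0,0],[0,0,0,0],[0,0,0,0]],
])

```text
t: 13.77
eef_pos: [0.4423, 0.2333, 0.17]
ee_rot: [-3.141, 0.001, -1.585]
force: [-0.2, -1.2, -0.7]
width: 0.0877
gripper_force: 0.0
```

```bash
python3 - <<'E'
from h import *
to(442,233,112.5)
E
```

```text
t 13.8 tcp [442.3 233.3 170. ] rpy [-3.141e+00  1.000e-03 -1.585e+00] F [-0.2 -1.2 -0.7] w 87.7 gf 0.0
tool delta [ 0.4  0.3 57.5]
```

Request:
servo_tool([
  [[0,0,8,0],[0,0,10,0],[0,0,12,0],[0,0,12,0],[0,0,9.5,0],[0,0,6,0],[0,0,0,0],[0,0,0,0],[0,0,0,0],[0,0,0,0]],
])

```text
t: 14.6
eef_pos: [0.4424, 0.2336, 0.1126]
ee_rot: [-3.141, 0.001, -1.585]
force: [-1.4, -0.7, -0.7]
width: 0.0877
gripper_force: 0.0
```

Request:
servo_tool([
  [[0,0,0,0],[0,0,0,0],[0,0,0,0],[0,0,0,0],[0,0,0,0],[0,0,0,0],[0,0,0,0],[0,0,0,0],[0,0,0,0],[0,0,0,0]],
], claw=1)

```text
t: 15.43
eef_pos: [0.442, 0.2333, 0.112]
ee_rot: [3.142, -0.0, -1.585]
force: [0.2, 0.1, 0.3]
width: 0.0337
gripper_force: 20.0
```

Request:
servo_tool([
  [[0,0,-5,0],[0,0,-8,0],[0,0,-12,0],[0,0,-12,0],[0,0,-12,0],[0,0,-12,0],[0,0,-12,0],[0,0,-8,0],[0,0,-4,0],[0,0,0,0]],
])

```text
t: 16.27
eef_pos: [0.4423, 0.2336, 0.1981]
ee_rot: [-3.14, 0.001, -1.585]
force: [0.5, -0.2, -2.5]
width: 0.0331
gripper_force: 20.0
```

Request:
servo_tool([
  [[10,-6,0,0],[18,-10,0,0],[24,-14,0,0],[28,-16,0,0],[30,-18,0,0],[30,-18,0,0],[28,-16,0,0],[24,-14,0,0],[19,-11,0,0],[11,-6,0,0]],
])

```text
t: 17.1
eef_pos: [0.5683, 0.0067, 0.1958]
ee_rot: [3.14, -0.001, -1.587]
force: [0.8, -0.2, -2.4]
width: 0.0331
gripper_force: 20.0
```

Request:
servo_tool([
  [[0,0,0,0],[0,0,5,0],[0,0,10,0],[0,0,15,0],[0,0,15,0],[0,0,13,0],[0,0,10,0],[0,0,7,0],[0,0,5,0],[0,0,0,0]],
])

```text
t: 17.93
eef_pos: [0.5673, 0.0098, 0.116]
ee_rot: [3.14, -0.0, -1.584]
force: [0.4, -0.8, -3.5]
width: 0.0335
gripper_force: 20.0
```

```bash
python3 - <<'E'
from h import *
to(567,9,109.5)
E
```

```text
t 17.9 tcp [567.3   9.8 116. ] rpy [ 3.14  -0.    -1.584] F [ 0.4 -0.8 -3.5] w 33.5 gf 20.0
tool delta [0.8 0.2 6.5]
```

Request:
servo_tool([
  [[0,0,2,0],[0,0,2,0],[0,0,2,0],[0,0,1,0],[0,0,0.3,0],[0,0,0,0],[0,0,0,0],[0,0,0,0],[0,0,0,0],[0,0,0,0]],
])

```text
t: 18.77
eef_pos: [0.568, 0.0095, 0.1098]
ee_rot: [-3.141, 0.0, -1.585]
force: [-0.4, -1.4, -2.6]
width: 0.0331
gripper_force: 20.0
```

Request:
servo_tool([
  [[0,0,0,0],[0,0,0,0],[0,0,0,0],[0,0,0,0],[0,0,0,0],[0,0,0,0],[0,0,0,0],[0,0,0,0],[0,0,0,0],[0,0,0,0]],
], claw=-0.27)

```text
t: 19.6
eef_pos: [0.5679, 0.0095, 0.1097]
ee_rot: [3.142, -0.0, -1.585]
force: [0.3, -0.0, -1.0]
width: 0.0559
gripper_force: 0.0
```

Request:
servo_tool([
  [[0,0,-5,0],[0,0,-10,0],[0,0,-15,0],[0,0,-15,0],[0,0,-15,0],[0,0,-15,0],[0,0,-10,0],[0,0,-5,0],[0,0,0,0],[0,0,0,0]],
])

```text
t: 20.43
eef_pos: [0.5677, 0.0095, 0.1996]
ee_rot: [3.142, 0.0, -1.585]
force: [-0.2, -1.1, -1.3]
width: 0.0554
gripper_force: 0.0
```

Request:
servo_tool([
  [[12,7,0,0],[20,11,0,0],[26,14,0,0],[31,16,0,0],[33,17,0,0],[33,17,0,0],[31,16,0,0],[26,14,0,0],[20,11,0,0],[12,6,0,0]],
])

```text
t: 21.27
eef_pos: [0.4329, -0.2345, 0.1989]
ee_rot: [3.14, 0.0, -1.587]
force: [-1.0, -0.1, -0.2]
width: 0.0557
gripper_force: 0.0
```

```bash
python3 - <<'E'
from h import *
to(436,-234,102)
im=save('top','t3.png'); 
def P(n,l,z,o=(0,0),s=1): return [np.round(unproj(n,(o[0]+p[0]/s,o[1]+p[1]/s),z)[:2]*1000,1).tolist() for p in l]
print('scene handle ends/mid (old)',P('scene',[(253,103),(392,142),(323,120)],.121,(160-.4,140-.4),5))
save('scene','s3.png'); c=cv2.imread('pics/s3.png'); cv2.imwrite('pics/c6.png',cv2.resize(c[90:330,150:510],None,fx=2,fy=2,interpolation=2))
E
```

```text
t 21.3 tcp [ 432.9 -234.5  198.9] rpy [ 3.14   0.    -1.587] F [-1.  -0.1 -0.2] w 55.7 gf 0.0
tool delta [-0.6 -3.3 96.9]
scene handle ends/mid (old) [[438.7, -267.7], [442.9, -198.2], [439.1, -233.4]]
```

View pics/c6.png

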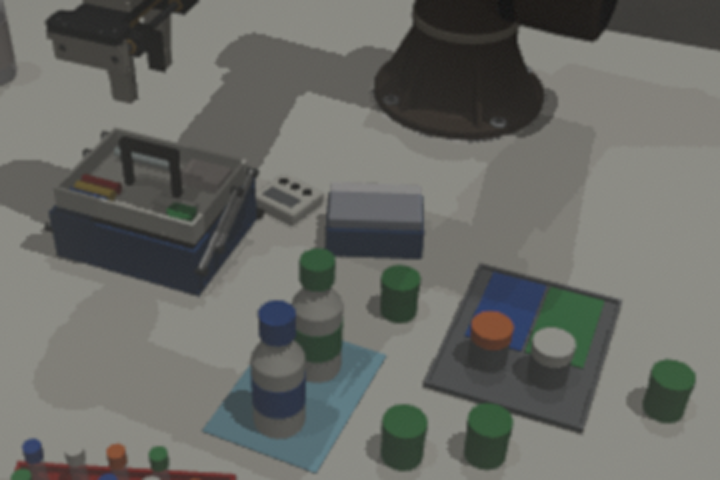

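Both bottles stand on the pad, and the handle is at about (438,-234). I'll descend and grip it.

Request:
servo_tool([
  [[0,-5,10,0],[0,0,15,0],[0,0,15,0],[0,0,15,0],[0,0,15,0],[0,0,12,0],[0,0,9,0],[0,0,6,0],[0,0,0,0],[0,0,0,0]],
])

```text
t: 22.2
eef_pos: [0.4407, -0.2325, 0.1026]
ee_rot: [3.141, -0.0, -1.584]
force: [0.3, -0.7, 0.2]
width: 0.0553
gripper_force: 0.0
```

Request:
servo_tool([
  [[0,0,0,0],[0,0,0,0],[0,0,0,0],[0,0,0,0],[0,0,0,0],[0,0,0,0],[0,0,0,0],[0,0,0,0],[0,0,0,0],[0,0,0,0]],
], claw=1, grip_force=25)

```text
t: 23.03
eef_pos: [0.4378, -0.2327, 0.1024]
ee_rot: [3.137, 0.0, -1.586]
force: [-7.3, 1.2, 6.5]
width: 0.0118
gripper_force: 25.0
```

```bash
python3 - <<'E'
from h import *
to(438,-234,102)
a=.436+np.linspace(0,2.27,29)
print(np.round(np.diff(np.c_[-(90.6-100*np.cos(a)),-100*np.sin(a)],axis=0),1).tolist())
E
```

```text
t 23.0 tcp [ 437.8 -232.7  102.4] rpy [ 3.137  0.    -1.586] F [-7.3  1.2  6.5] w 11.8 gf 25.0
tool delta [ 1.3 -0.2  0.4]
[[-3.7, -7.2], [-4.3, -6.9], [-4.8, -6.5], [-5.3, -6.1], [-5.8, -5.6], [-6.3, -5.2], [-6.7, -4.6], [-7.0, -4.1], [-7.3, -3.5], [-7.6, -2.9], [-7.8, -2.3], [-7.9, -1.6], [-8.0, -1.0], [-8.1, -0.3], [-8.1, 0.3], [-8.0, 1.0], [-7.9, 1.6], [-7.8, 2.3], [-7.6, 2.9], [-7.3, 3.5], [-7.0, 4.1], [-6.7, 4.6], [-6.3, 5.2], [-5.8, 5.6], [-5.3, 6.1], [-4.8, 6.5], [-4.3, 6.9], [-3.7, 7.2]]
```

Request:
servo_tool([
  [[0,2.5,0,0],[0,-3.7,-7.2,0],[0,-4.3,-6.9,0],[0,-4.8,-6.5,0],[0,-5.3,-6.1,0],[0,-5.8,-5.6,0],[0,-6.3,-5.2,0],[0,-6.7,-4.6,0],[0,-7.0,-4.1,0],[0,-7.3,-3.5,0]],
])

```text
t: 23.87
eef_pos: [0.4896, -0.2337, 0.1527]
ee_rot: [3.141, -0.0, -1.585]
force: [0.8, -6.1, -7.6]
width: 0.0115
gripper_force: 25.0
```

Request:
servo_tool([
  [[0,-7.6,-2.9,0],[0,-7.8,-2.3,0],[0,-7.9,-1.6,0],[0,-8.0,-1.0,0],[0,-8.1,-0.3,0],[0,-8.1,0.3,0],[0,-8.0,1.0,0],[0,-7.9,1.6,0],[0,-7.8,2.3,0],[0,-7.6,2.9,0]],
])

```text
t: 24.7
eef_pos: [0.5679, -0.2354, 0.1524]
ee_rot: [3.14, -0.001, -1.585]
force: [-2.3, -6.6, -4.1]
width: 0.0117
gripper_force: 25.0
```

Request:
servo_tool([
  [[0,-7.3,3.5,0],[0,-7.0,4.1,0],[0,-6.7,4.6,0],[0,-6.3,5.2,0],[0,-5.8,5.6,0],[0,-5.3,6.1,0],[0,-4.8,6.5,0],[0,-4.3,6.9,0],[0,-3.7,7.2,0],[0,0,0,0]],
])

```text
t: 25.53
eef_pos: [0.619, -0.2365, 0.1027]
ee_rot: [3.139, -0.002, -1.585]
force: [-1.9, -5.8, -2.1]
width: 0.0118
gripper_force: 25.0
```

```bash
python3 - <<'E'
from h import *
to(617,-235,102)
E
```

```text
t 25.5 tcp [ 619.  -236.5  102.7] rpy [ 3.139e+00 -2.000e-03 -1.585e+00] F [-1.9 -5.8 -2.1] w 11.8 gf 25.0
tool delta [-1.5  2.   0.7]
```

Request:
servo_tool([
  [[0,0,0,0],[0,0,0,0],[0,0,0,0],[0,0,0,0],[0,0,0,0],[0,0,0,0],[0,0,0,0],[0,0,0,0],[0,0,0,0],[0,0,0,0]],
], claw=-0.27)

```text
t: 26.37
eef_pos: [0.6192, -0.2352, 0.1028]
ee_rot: [3.142, -0.0, -1.585]
force: [0.4, -0.3, 0.0]
width: 0.0558
gripper_force: 0.0
```

Request:
servo_tool([
  [[0,0,-5,0],[0,0,-10,0],[0,0,-15,0],[0,0,-15,0],[0,0,-15,0],[0,0,-15,0],[0,0,-15,0],[0,0,-10,0],[0,0,-5,0],[0,0,0,0]],
])

```text
t: 27.2
eef_pos: [0.6198, -0.2354, 0.2095]
ee_rot: [-3.139, -0.0, -1.585]
force: [0.1, -0.1, 0.1]
width: 0.0556
gripper_force: 0.0
```

Request:
servo_tool([
  [[-12,4,0,0],[-22,7,0,0],[-30,9,0,0],[-36,11,0,0],[-38,12,0,0],[-38,12,0,0],[-38,12,0,0],[-38,12,0,0],[-38,12,0,0],[-36,11,0,0]],
], claw=-1)

```text
t: 28.03
eef_pos: [0.5198, 0.094, 0.2069]
ee_rot: [3.14, -0.0, -1.585]
force: [1.4, 0.1, -0.2]
width: 0.0876
gripper_force: 0.0
```

Request:
servo_tool([
  [[-31,10,0,0],[-25,8,0,0],[-15,5,0,0],[-6,2,0,0],[0,0,0,0],[0,0,0,0],[0,0,0,0],[0,0,0,0],[0,0,0,0],[0,0,0,0]],
])

```text
t: 28.87
eef_pos: [0.4981, 0.1688, 0.2077]
ee_rot: [3.142, -0.0, -1.586]
force: [0.1, 0.4, -1.2]
width: 0.0876
gripper_force: 0.0
```

```bash
python3 - <<'E'
from h import *
to(498,168.5,25)
im=save('scene','s4.png'); hsv=cv2.cvtColor(im,cv2.COLOR_RGB2HSV)
nn,_,st,ce=cv2.connectedComponentsWithStats(cv2.inRange(hsv,(5,120,100),(18,255,255)))
print([(st[i].tolist(),np.round(ce[i],1).tolist()) for i in range(1,nn) if st[i][4]>60])
for n in('scene','top'):
    eyes.grab_frame(n); print([np.round(d['position'],3) for d in recognise(n,'tray_handle')],[np.round(d['position'],3) for d in recognise(n,'jar_orange_mid')])
c=cv2.imread('pics/s4.png'); cv2.imwrite('pics/c7.png',cv2.resize(c[90:330,150:510],None,fx=2,fy=2,interpolation=2))
E
```

```text
t 28.9 tcp [498.1 168.8 207.7] rpy [ 3.142 -0.    -1.586] F [ 0.1  0.4 -1.2] w 87.6 gf 0.0
tool delta [  0.2   0.  182.7]
[([386, 246, 20, 14, 224], [395.7, 252.6]), ([242, 329, 11, 9, 75], [246.7, 333.2])]
[array([ 0.622, -0.24 ,  0.077]), array([0.582, 0.02 , 0.087])] [array([0.467, 0.063, 0.037]), array([0.659, 0.133, 0.043]), array([0.628, 0.201, 0.042]), array([0.507, 0.171, 0.044]), array([0.508, 0.352, 0.041])]
[array([ 0.611, -0.24 ,  0.077]), array([0.597, 0.011, 0.002])] [array([0.491, 0.339, 0.045]), array([0.455, 0.064, 0.046]), array([0.494, 0.161, 0.051]), array([0.64 , 0.128, 0.042])]
```

View pics/c7.png

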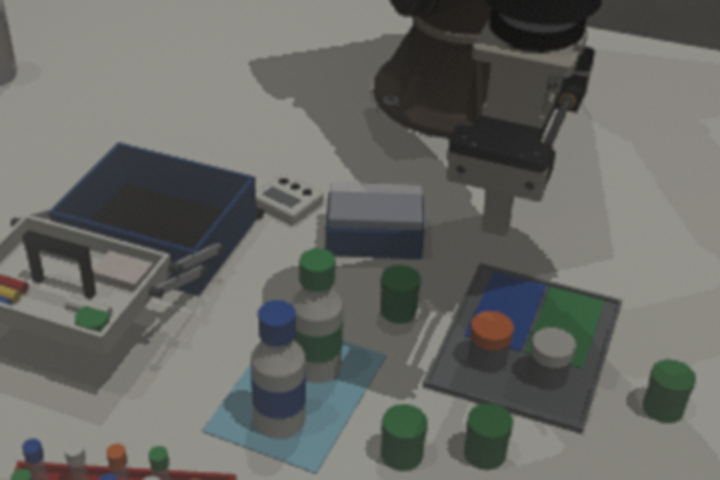

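The tray is open and the compartment is clear. I'll descend on the orange jar and grip the lid.

Request:
servo_tool([
  [[0,0,10,0],[0,0,20,0],[0,0,26,0],[0,0,26,0],[0,0,26,0],[0,0,24,0],[0,0,20,0],[0,0,16,0],[0,0,10,0],[0,0,5,0]],
])

```text
t: 30.05
eef_pos: [0.497, 0.1689, 0.0229]
ee_rot: [3.139, -0.002, -1.585]
force: [-1.0, -0.6, 0.4]
width: 0.0876
gripper_force: 0.0
```

Request:
servo_tool([
  [[0,0,0,0],[0,0,0,0],[0,0,0,0],[0,0,0,0],[0,0,0,0],[0,0,0,0],[0,0,0,0],[0,0,0,0],[0,0,0,0],[0,0,0,0]],
], claw=1, grip_force=15)

```text
t: 30.88
eef_pos: [0.4979, 0.1696, 0.025]
ee_rot: [-3.141, 0.0, -1.585]
force: [-1.6, 0.3, 4.6]
width: 0.0419
gripper_force: 15.0
```

Request:
servo_tool([
  [[0,0,-8,0],[0,0,-15,0],[0,0,-25,0],[0,0,-30,0],[0,0,-30,0],[0,0,-30,0],[0,0,-25,0],[0,0,-15,0],[0,0,-7,0],[0,0,0,0]],
])

```text
t: 31.72
eef_pos: [0.4984, 0.1699, 0.2115]
ee_rot: [-3.139, 0.002, -1.585]
force: [-1.0, 0.4, -1.0]
width: 0.0414
gripper_force: 15.0
```

```bash
python3 - <<'E'
from h import *
to(438,-232,210)
E
```

```text
t 31.7 tcp [498.4 169.9 211.5] rpy [-3.139e+00  2.000e-03 -1.585e+00] F [-1.   0.4 -1. ] w 41.4 gf 15.0
tool delta [402.7  54.8   0.6]
```

Request:
servo_tool([
  [[12,1.5,0,0],[22,3,0,0],[30,4,0,0],[36,5,0,0],[38,5,0,0],[38,5,0,0],[38,5,0,0],[38,5,0,0],[38,5,0,0],[36,5,0,0]],
])

```text
t: 32.55
eef_pos: [0.4477, -0.1579, 0.2082]
ee_rot: [3.139, 0.0, -1.585]
force: [0.9, 0.4, -0.7]
width: 0.0414
gripper_force: 15.0
```

Request:
servo_tool([
  [[30,4.5,0,0],[24,3.5,0,0],[16,2.5,0,0],[7,1,0,0],[0,0,0,0],[0,0,10,0],[0,0,15,0],[0,0,15,0],[0,0,10,0],[0,0,0,0]],
])

```text
t: 33.38
eef_pos: [0.4356, -0.2314, 0.1569]
ee_rot: [3.137, 0.001, -1.584]
force: [-1.3, 0.4, 0.2]
width: 0.0417
gripper_force: 15.0
```

```bash
python3 - <<'E'
from h import *
to(438,-232,26.5)
E
```

```text
t 33.4 tcp [ 435.6 -231.4  156.9] rpy [ 3.137e+00  1.000e-03 -1.584e+00] F [-1.3  0.4  0.2] w 41.7 gf 15.0
tool delta [  0.7  -3.  130.4]
```

Request:
servo_tool([
  [[0,-1,8,0],[0,-1,15,0],[0,0,18,0],[0,0,20,0],[0,0,20,0],[0,0,18,0],[0,0,12,0],[0,0,8,0],[0,0,5,0],[0,0,0,0]],
])

```text
t: 34.22
eef_pos: [0.4391, -0.2326, 0.0352]
ee_rot: [3.141, 0.0, -1.585]
force: [0.4, -0.3, 0.2]
width: 0.0414
gripper_force: 15.0
```

Request:
servo_tool([
  [[0,0,1.5,0],[0,0,1.5,0],[0,0,0.5,0],[0,0,0,0],[0,0,0,0],[0,0,0,0],[0,0,0,0],[0,0,0,0],[0,0,0,0],[0,0,0,0]],
])

```text
t: 35.05
eef_pos: [0.4392, -0.2327, 0.0323]
ee_rot: [-3.142, 0.0, -1.585]
force: [0.0, -0.7, -0.8]
width: 0.0413
gripper_force: 15.0
```

Need about 6 mm more.

Request:
servo_tool([
  [[0,0,2,0],[0,0,2,0],[0,0,1,0],[0,0,0.5,0],[0,0,0,0],[0,0,0,0],[0,0,0,0],[0,0,0,0],[0,0,0,0],[0,0,0,0]],
])

```text
t: 35.88
eef_pos: [0.4392, -0.2327, 0.0268]
ee_rot: [-3.142, 0.0, -1.585]
force: [0.2, -1.0, -1.1]
width: 0.0416
gripper_force: 15.0
```

Request:
servo_tool([
  [[0,0,0,0],[0,0,0,0],[0,0,0,0],[0,0,0,0],[0,0,0,0],[0,0,0,0],[0,0,0,0],[0,0,0,0],[0,0,0,0],[0,0,0,0]],
], claw=-0.35)

```text
t: 36.72
eef_pos: [0.4392, -0.2327, 0.0268]
ee_rot: [-3.142, 0.0, -1.585]
force: [0.7, 0.7, 0.4]
width: 0.0595
gripper_force: 0.0
```

Request:
servo_tool([
  [[0,0,-5,0],[0,0,-12,0],[0,0,-20,0],[0,0,-26,0],[0,0,-28,0],[0,0,-28,0],[0,0,-26,0],[0,0,-18,0],[0,0,-8,0],[0,0,0,0]],
])

```text
t: 37.55
eef_pos: [0.4401, -0.2329, 0.1999]
ee_rot: [-3.138, -0.001, -1.585]
force: [0.3, -0.2, -1.0]
width: 0.059
gripper_force: 0.0
```

Request:
servo_tool([
  [[0,-8,0,0],[0,-15,0,0],[0,-22,0,0],[0,-27,0,0],[0,-29,0,0],[0,-27,0,0],[0,-22,0,0],[0,-16,0,0],[0,-10,0,0],[0,-4,0,0]],
], claw=-0.27)

```text
t: 38.38
eef_pos: [0.6199, -0.235, 0.195]
ee_rot: [3.138, 0.0, -1.585]
force: [-0.5, 0.3, -0.1]
width: 0.0553
gripper_force: 0.0
```

```bash
python3 - <<'E'
from h import *
to(619,-236,102.7)
save('scene','s5.png'); save('top','t5.png')
a=cv2.imread('pics/s5.png')[130:250,130:310];b=cv2.imread('pics/t5.png')[195:345,370:550]
cv2.imwrite('pics/c8.png',np.hstack([cv2.resize(a,(400,267)),cv2.resize(b,(400,333))[:267]]))
E
```

```text
t 38.4 tcp [ 619.9 -235.   195. ] rpy [ 3.138  0.    -1.585] F [-0.5  0.3 -0.1] w 55.3 gf 0.0
tool delta [ 1.1  0.5 92.3]
```

View pics/c8.png

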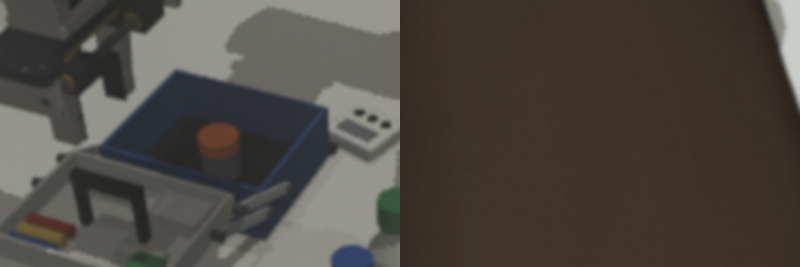

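The orange jar stands upright in the compartment (crop 218,150). Now I'll grip the handle and swing the tray back.

Request:
servo_tool([
  [[1,0,10,0],[0,0,15,0],[0,0,15,0],[0,0,15,0],[0,0,15,0],[0,0,12,0],[0,0,8,0],[0,0,4,0],[0,0,0,0],[0,0,0,0]],
])

```text
t: 39.32
eef_pos: [0.6194, -0.2364, 0.1042]
ee_rot: [-3.141, -0.0, -1.585]
force: [0.4, 0.1, 0.5]
width: 0.0556
gripper_force: 0.0
```

Request:
servo_tool([
  [[0,0,0,0],[0,0,0,0],[0,0,0,0],[0,0,0,0],[0,0,0,0],[0,0,0,0],[0,0,0,0],[0,0,0,0],[0,0,0,0],[0,0,0,0]],
], claw=1, grip_force=25)

```text
t: 40.15
eef_pos: [0.619, -0.2362, 0.1037]
ee_rot: [3.141, 0.0, -1.585]
force: [-0.8, -0.1, 0.9]
width: 0.0118
gripper_force: 25.0
```

Request:
servo_tool([
  [[0,3.7,-7.2,0],[0,4.3,-6.9,0],[0,4.8,-6.5,0],[0,5.3,-6.1,0],[0,5.8,-5.6,0],[0,6.3,-5.2,0],[0,6.7,-4.6,0],[0,7.0,-4.1,0],[0,7.3,-3.5,0],[0,7.6,-2.9,0]],
])

```text
t: 40.98
eef_pos: [0.5595, -0.235, 0.1566]
ee_rot: [-3.142, 0.001, -1.585]
force: [1.1, 3.3, -5.1]
width: 0.0119
gripper_force: 25.0
```

Request:
servo_tool([
  [[0,7.8,-2.3,0],[0,7.9,-1.6,0],[0,8.0,-1.0,0],[0,8.1,-0.3,0],[0,8.1,0.3,0],[0,8.0,1.0,0],[0,7.9,1.6,0],[0,7.8,2.3,0],[0,7.6,2.9,0],[0,7.3,3.5,0]],
])

```text
t: 41.82
eef_pos: [0.4813, -0.2334, 0.1499]
ee_rot: [-3.141, 0.001, -1.585]
force: [3.0, 9.0, -4.4]
width: 0.0118
gripper_force: 25.0
```

Request:
servo_tool([
  [[0,7.0,4.1,0],[0,6.7,4.6,0],[0,6.3,5.2,0],[0,5.8,5.6,0],[0,5.3,6.1,0],[0,4.8,6.5,0],[0,4.3,6.9,0],[0,3.7,7.2,0],[0,0,0,0],[0,0,0,0]],
])

```text
t: 42.65
eef_pos: [0.4378, -0.2325, 0.1038]
ee_rot: [-3.141, 0.002, -1.585]
force: [1.9, 11.6, -3.4]
width: 0.0118
gripper_force: 25.0
```

```bash
python3 - <<'E'
from h import *
to(437.8,-233,102.4)
E
```

```text
t 42.6 tcp [ 437.8 -232.5  103.8] rpy [-3.141e+00  2.000e-03 -1.585e+00] F [ 1.9 11.6 -3.4] w 11.8 gf 25.0
tool delta [ 0.5 -0.   1.4]
```

Request:
servo_tool([
  [[0,0,0,0],[0,0,0,0],[0,0,0,0],[0,0,0,0],[0,0,0,0],[0,0,0,0],[0,0,0,0],[0,0,0,0],[0,0,0,0],[0,0,0,0]],
], claw=-0.27)

```text
t: 43.48
eef_pos: [0.438, -0.2337, 0.1037]
ee_rot: [3.142, -0.0, -1.585]
force: [1.7, -0.4, -0.1]
width: 0.0556
gripper_force: 0.0
```

Request:
servo_tool([
  [[0,0,-5,0],[0,0,-10,0],[0,0,-15,0],[0,0,-15,0],[0,0,-15,0],[0,0,-15,0],[0,0,-15,0],[0,0,-10,0],[0,0,0,0],[0,0,0,0]],
])

```text
t: 44.32
eef_pos: [0.4382, -0.2337, 0.2044]
ee_rot: [-3.14, 0.0, -1.585]
force: [-0.5, 0.4, -1.7]
width: 0.0559
gripper_force: 0.0
```

Request:
servo_tool([
  [[-12,-6,0,0],[-20,-10,0,0],[-26,-14,0,0],[-31,-16,0,0],[-33,-17,0,0],[-33,-17,0,0],[-31,-16,0,0],[-26,-14,0,0],[-20,-10,0,0],[-12,-6,0,0]],
])

```text
t: 45.15
eef_pos: [0.5678, 0.0106, 0.2023]
ee_rot: [3.14, -0.0, -1.583]
force: [0.0, -0.9, 1.5]
width: 0.0555
gripper_force: 0.0
```

Request:
servo_tool([
  [[0,0,0,0],[0,0,0,0],[0,0,0,0],[0,0,0,0],[0,0,0,0],[0,0,0,0],[0,0,0,0],[0,0,0,0],[0,0,0,0],[0,0,0,0]],
])

```text
t: 45.98
eef_pos: [0.5674, 0.0084, 0.2038]
ee_rot: [-3.141, 0.0, -1.585]
force: [0.6, -0.1, 0.2]
width: 0.0558
gripper_force: 0.0
```

```bash
python3 - <<'E'
from h import *
to(567.9,9.5,109)
save('scene','s6.png')
a=cv2.imread('pics/s6.png')[90:330,150:510]; cv2.imwrite('pics/c9.png',cv2.resize(a,None,fx=2,fy=2,interpolation=2))
E
```

```text
t 46.0 tcp [567.4   8.4 203.8] rpy [-3.141  0.    -1.585] F [ 0.6 -0.1  0.2] w 55.8 gf 0.0
tool delta [-1.1 -0.5 94.8]
```

View pics/c9.png

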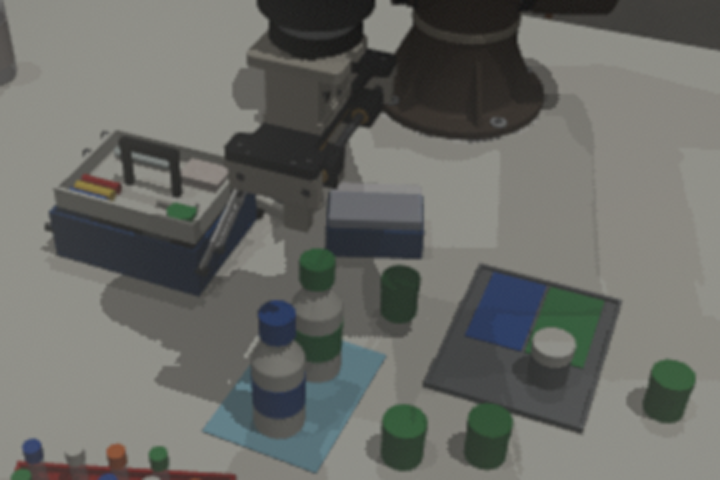

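The tray is fully down over the jar, and both tiles are free now. I'll pick up green, then re-measure the tiles.

Request:
servo_tool([
  [[-1,-0.5,10,0],[0,0,15,0],[0,0,15,0],[0,0,15,0],[0,0,15,0],[0,0,12,0],[0,0,8,0],[0,0,4,0],[0,0,0,0],[0,0,0,0]],
])

```text
t: 46.87
eef_pos: [0.5681, 0.0095, 0.1099]
ee_rot: [-3.141, -0.0, -1.585]
force: [0.4, 0.4, 0.9]
width: 0.0552
gripper_force: 0.0
```

Request:
servo_tool([
  [[0,0,0,0],[0,0,0,0],[0,0,0,0],[0,0,0,0],[0,0,0,0],[0,0,0,0],[0,0,0,0],[0,0,0,0],[0,0,0,0],[0,0,0,0]],
], claw=1, grip_force=20)

```text
t: 47.7
eef_pos: [0.5682, 0.0095, 0.1102]
ee_rot: [-3.141, 0.0, -1.585]
force: [-1.1, -0.2, 5.6]
width: 0.0336
gripper_force: 20.0
```

Request:
servo_tool([
  [[0,0,-5,0],[0,0,-8,0],[0,0,-12,0],[0,0,-14,0],[0,0,-14,0],[0,0,-14,0],[0,0,-12,0],[0,0,-8,0],[0,0,-4,0],[0,0,0,0]],
])

```text
t: 48.53
eef_pos: [0.5682, 0.0096, 0.2016]
ee_rot: [-3.14, 0.0, -1.585]
force: [-0.3, -0.2, -2.9]
width: 0.0333
gripper_force: 20.0
```

```bash
python3 - <<'E'
from h import *
to(442,233.4,200)
for n in('top','scene'):
    im=save(n,n+'7.png'); hsv=cv2.cvtColor(im,cv2.COLOR_RGB2HSV)
    for nm,lo,hi in(('blue',(105,110,30),(125,255,255)),('green',(50,110,30),(75,255,255))):
        m=cv2.inRange(hsv,lo,hi); nn,lab,st,ce=cv2.connectedComponentsWithStats(m)
        for i in range(1,nn):
            if st[i][4]<150: continue
            cs=cv2.findContours((lab==i).astype(np.uint8),0,2)[0][0][:,0]
            r=cv2.minAreaRect(np.array([unproj(n,p,.006)[:2]*1000 for p in cs],np.float32))
            if 300<r[0][0]<480 and r[0][1]>130: print(n,nm,np.round(r[0],1),np.round(r[1],1),round(r[2],1),st[i])
E
```

```text
t 48.5 tcp [568.2   9.6 201.6] rpy [-3.14   0.    -1.585] F [-0.3 -0.2 -2.9] w 33.3 gf 20.0
tool delta [-222.   129.3    1.5]
top blue [418.9 168. ] [110.7  59.2] 0.4 [ 212  265   31   57 1257]
scene blue [421.6 171.8] [ 57.7 108.3] 88.7 [384 227  38  38 922]
```

Request:
servo_tool([
  [[-11,6,0,0],[-18,11,0,0],[-24,14,0,0],[-28,16,0,0],[-30,18,0,0],[-30,18,0,0],[-28,16,0,0],[-24,14,0,0],[-18,10,0,0],[-11,6,0,0]],
])

```text
t: 49.47
eef_pos: [0.4402, 0.2351, 0.2001]
ee_rot: [3.141, -0.0, -1.583]
force: [0.3, -0.6, -2.1]
width: 0.0339
gripper_force: 20.0
```

Request:
servo_tool([
  [[0,0,0,0],[0,0,5,0],[0,0,10,0],[0,0,15,0],[0,0,15,0],[0,0,12,0],[0,0,9,0],[0,0,7,0],[0,0,5,0],[0,0,0,0]],
])

```text
t: 50.3
eef_pos: [0.4418, 0.2326, 0.1216]
ee_rot: [3.14, -0.001, -1.585]
force: [-0.3, -0.2, -1.5]
width: 0.0336
gripper_force: 20.0
```

```bash
python3 - <<'E'
from h import *
to(442.5,233.6,114.4)
E
```

```text
t 50.3 tcp [441.8 232.6 121.6] rpy [ 3.140e+00 -1.000e-03 -1.585e+00] F [-0.3 -0.2 -1.5] w 33.6 gf 20.0
tool delta [-1.  -0.7  7.2]
```

Request:
servo_tool([
  [[-0.5,-0.5,2,0],[-0.5,-0.2,2,0],[0,0,2,0],[0,0,1,0],[0,0,0.2,0],[0,0,0,0],[0,0,0,0],[0,0,0,0],[0,0,0,0],[0,0,0,0]],
])

```text
t: 51.13
eef_pos: [0.4428, 0.2343, 0.1156]
ee_rot: [-3.142, 0.0, -1.585]
force: [-0.8, -0.4, -3.2]
width: 0.0335
gripper_force: 20.0
```

Request:
servo_tool([
  [[0,0,0,0],[0,0,0,0],[0,0,0,0],[0,0,0,0],[0,0,0,0],[0,0,0,0],[0,0,0,0],[0,0,0,0],[0,0,0,0],[0,0,0,0]],
], claw=-0.27)

```text
t: 51.97
eef_pos: [0.4427, 0.2343, 0.1156]
ee_rot: [3.142, -0.0, -1.585]
force: [-0.7, 0.4, 0.1]
width: 0.0558
gripper_force: 0.0
```

Request:
servo_tool([
  [[0,0,-5,0],[0,0,-10,0],[0,0,-15,0],[0,0,-15,0],[0,0,-15,0],[0,0,-15,0],[0,0,-10,0],[0,0,-5,0],[0,0,0,0],[0,0,0,0]],
])

```text
t: 52.8
eef_pos: [0.4426, 0.2342, 0.2054]
ee_rot: [3.141, 0.0, -1.585]
force: [0.3, -1.3, -0.2]
width: 0.0557
gripper_force: 0.0
```

Request:
servo_tool([
  [[12,-11,0,0],[19,-18,0,0],[25,-23,0,0],[28,-26,0,0],[30,-27,0,0],[30,-27,0,0],[28,-26,0,0],[25,-23,0,0],[18,-17,0,0],[12,-11,0,0]],
])

```text
t: 53.63
eef_pos: [0.6493, 0.002, 0.2035]
ee_rot: [3.139, -0.001, -1.587]
force: [-0.0, 1.1, -0.8]
width: 0.0557
gripper_force: 0.0
```

Request:
servo_tool([
  [[0,0,0,0],[0,0,0,0],[0,0,0,0],[0,0,0,0],[0,0,0,0],[0,0,0,0],[0,0,0,0],[0,0,0,0],[0,0,0,0],[0,0,0,0]],
])

```text
t: 54.47
eef_pos: [0.6485, 0.0045, 0.2056]
ee_rot: [-3.141, 0.0, -1.585]
force: [0.0, 0.6, -0.0]
width: 0.056
gripper_force: 0.0
```

```bash
python3 - <<'E'
from h import *
to(648.8,3.4,109.6)
E
```

```text
t 54.5 tcp [648.5   4.5 205.6] rpy [-3.141  0.    -1.585] F [ 0.   0.6 -0. ] w 56.0 gf 0.0
tool delta [ 1.1 -0.3 96. ]
```

Request:
servo_tool([
  [[1,0,10,0],[0,0,15,0],[0,0,15,0],[0,0,15,0],[0,0,15,0],[0,0,13,0],[0,0,8,0],[0,0,5,0],[0,0,0,0],[0,0,0,0]],
])

```text
t: 55.3
eef_pos: [0.6487, 0.0033, 0.1097]
ee_rot: [-3.141, -0.0, -1.585]
force: [0.6, -0.7, 0.9]
width: 0.0557
gripper_force: 0.0
```

Request:
servo_tool([
  [[0,0,0,0],[0,0,0,0],[0,0,0,0],[0,0,0,0],[0,0,0,0],[0,0,0,0],[0,0,0,0],[0,0,0,0],[0,0,0,0],[0,0,0,0]],
], claw=1)

```text
t: 56.13
eef_pos: [0.6489, 0.0034, 0.11]
ee_rot: [-3.141, 0.0, -1.585]
force: [-0.8, 0.7, 5.8]
width: 0.0336
gripper_force: 20.0
```

Request:
servo_tool([
  [[0,0,-5,0],[0,0,-8,0],[0,0,-12,0],[0,0,-14,0],[0,0,-14,0],[0,0,-14,0],[0,0,-12,0],[0,0,-8,0],[0,0,-4,0],[0,0,0,0]],
])

```text
t: 56.97
eef_pos: [0.6489, 0.0035, 0.2017]
ee_rot: [-3.14, 0.0, -1.585]
force: [0.2, -0.3, -2.4]
width: 0.0333
gripper_force: 20.0
```

Request:
servo_tool([
  [[-6,8,0,0],[-12,16,0,0],[-18,23,0,0],[-22,28,0,0],[-24,30,0,0],[-24,30,0,0],[-22,28,0,0],[-18,23,0,0],[-12,15,0,0],[-6,8,0,0]],
])

```text
t: 57.8
eef_pos: [0.4393, 0.1711, 0.2]
ee_rot: [3.141, -0.0, -1.583]
force: [0.5, 0.5, -1.6]
width: 0.0338
gripper_force: 20.0
```

Request:
servo_tool([
  [[0,0,0,0],[0,0,5,0],[0,0,10,0],[0,0,15,0],[0,0,15,0],[0,0,12,0],[0,0,9,0],[0,0,7,0],[0,0,4,0],[0,0,0,0]],
])

```text
t: 58.63
eef_pos: [0.4417, 0.1697, 0.1225]
ee_rot: [3.14, -0.001, -1.586]
force: [0.6, -0.6, -2.2]
width: 0.0336
gripper_force: 20.0
```

```bash
python3 - <<'E'
from h import *
to(442,169.8,114)
E
```

```text
t 58.6 tcp [441.7 169.7 122.5] rpy [ 3.140e+00 -1.000e-03 -1.586e+00] F [ 0.6 -0.6 -2.2] w 33.6 gf 20.0
tool delta [-0.1 -0.3  8.5]
```

Request:
servo_tool([
  [[0,0,2,0],[0,0,2,0],[0,0,2,0],[0,0,1.5,0],[0,0,0.7,0],[0,0,0,0],[0,0,0,0],[0,0,0,0],[0,0,0,0],[0,0,0,0]],
])

```text
t: 59.47
eef_pos: [0.4419, 0.1703, 0.1154]
ee_rot: [-3.141, 0.0, -1.585]
force: [0.0, -0.2, -1.7]
width: 0.0336
gripper_force: 20.0
```

Request:
servo_tool([
  [[0,0,0,0],[0,0,0,0],[0,0,0,0],[0,0,0,0],[0,0,0,0],[0,0,0,0],[0,0,0,0],[0,0,0,0],[0,0,0,0],[0,0,0,0]],
], claw=-0.27)

```text
t: 60.3
eef_pos: [0.4418, 0.1703, 0.1153]
ee_rot: [3.142, -0.0, -1.585]
force: [-0.4, 0.0, 0.6]
width: 0.0559
gripper_force: 0.0
```

Request:
servo_tool([
  [[0,0,-5,0],[0,0,-10,0],[0,0,-15,0],[0,0,-20,0],[0,0,-20,0],[0,0,-20,0],[0,0,-15,0],[0,0,-10,0],[0,0,-5,0],[0,0,0,0]],
])

```text
t: 61.13
eef_pos: [0.4421, 0.1705, 0.2363]
ee_rot: [-3.14, 0.001, -1.585]
force: [0.2, 0.0, -0.4]
width: 0.0553
gripper_force: 0.0
```

Request:
servo_tool([
  [[15,-4,0,0],[25,-6,0,0],[35,-8,0,0],[38,-8,0,0],[38,-8,0,0],[38,-8,0,0],[35,-8,0,0],[30,-6,0,0],[20,-4,0,0],[10,0,0,0]],
])

```text
t: 61.97
eef_pos: [0.4975, -0.1169, 0.2338]
ee_rot: [3.139, -0.0, -1.587]
force: [0.4, 0.8, 0.9]
width: 0.0557
gripper_force: 0.0
```

```bash
python3 - <<'E'
from h import *
to(442,169.8,114)
save('scene','s8.png');save('top','t8.png')
a=cv2.imread('pics/s8.png')[150:330,310:510];b=cv2.imread('pics/t8.png')[210:330,140:273]
cv2.imwrite('pics/c10.png',np.hstack([cv2.resize(a,(400,360)),cv2.resize(b,(400,360))]))
im=cv2.cvtColor(cv2.imread('pics/t8.png'),cv2.COLOR_BGR2HSV)
for lo,hi in(((105,120,40),(125,255,255)),((50,120,40),(75,255,255))):
    m=cv2.inRange(im,lo,hi)[255:295,155:235]; nn,_,st,ce=cv2.connectedComponentsWithStats(m)
    print([(st[i].tolist(),np.round(unproj('top',ce[i]+[155,255],.146)*1000,1)) for i in range(1,nn) if st[i][4]>100])
print([np.round(d['position'],3) for d in recognise('top','jar_white_mid')])
E
```

```text
t 62.0 tcp [ 497.5 -116.9  233.8] rpy [ 3.139 -0.    -1.587] F [0.4 0.8 0.9] w 55.7 gf 0.0
tool delta [-285.8   59.9  119.8]
[]
[([12, 10, 14, 20, 214], array([442.7, 236.8, 146. ]))]
[]
```

View pics/c10.png

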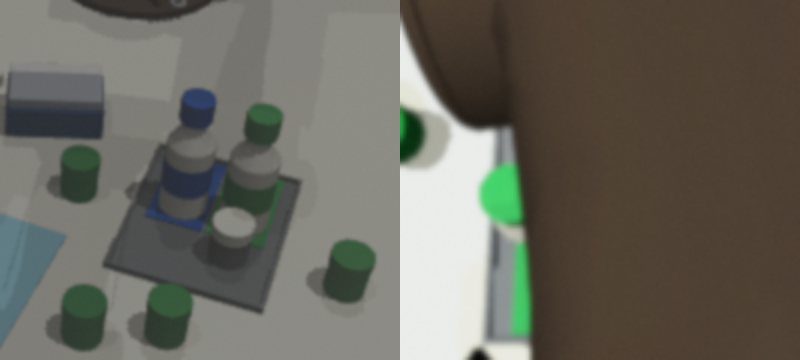

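Both bottles stand upright on their own tiles (crop 197,160 and 257,170), with the white jar untouched beside them. The tray was seen down earlier, so I'm handing in.

```bash
python3 -c "
from station import ticket
print(ticket.job_done())"
```

```text
the job is handed in; nothing more can be done
None
```

The job is handed in at about 62 s on the robot's clock: the orange-lidded jar stands in the case with the tray lowered over it, both bottles are back upright on their own colours, and I left the white-lidded jar alone; the judge's result was not shown.

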